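# Close the sandwich case

## Task

Close the sandwich case: slide the thin flat lid, without lifting it, across from the bamboo board into the open mouth of the case until it is fully home against the closed end and square with it. Only then fold the two hinged clips, one on each side, down flat onto the lid, and leave the jar, plate and tub where they are.

Things in the scene. Friction and masses are not known exactly. Their poses are not given: they have to be found in the camera images.
- case: Fixed unit: bamboo board with a shallow grey sandwich case butted against it. Origin on the counter, middle of the seam. Own axes (mm): board x -135 to 135, y -275 to 0, top at z 24; case x -71 to 71, y 0 to 162, toast inside, open on top and at its mouth (y 0).
- mouth (a point): Middle of the case's mouth, at the board's top level (case frame 0, 0, 24 mm). From here to +y two ledges, level with the board, carry the lid's long edges; side lips (inner faces 126 mm apart, flaring to 150 over the 18 mm before and at the mouth) and the closed end (inner face at y 154) stand 5 mm above the ledges.
- seat (a point): Where the lid's centre is when fully home in the case: in the case's frame at x 0, y 79, z 26 mm. Axes as case; +y is the direction in which the lid slides home.
- lid_center (a point): Centre (half-way up) of the loose lid: flat white plastic plate 120 (x) x 150 (y, the long way) x 4 mm, about 0.12 kg, top face 28 mm above the counter. Starts up to 0.35 rad askew and 20 mm sideways. It follows fingertips pressed on its top with some 8 to 20 N (two tips apart also turn it): fingers grip it better than the board does.
- clip_near (a joint): Hinge angle (rad) of the clip on the case's -x side: 0 is folded flat on the lid, grows as it opens; starts open at 1.65 to 2.2 (upright to leaning outward), stop at 2.3; rests on the lid near 0. Stays where it is left; about 1 N at its edge moves it. Grey flap 40 mm long, 70 mm wide along y, 4 mm thick.
- clip_far (a joint): The same for the clip on the case's +x side.
- clip_near_hinge (a point): Hinge axis (along the case's y) of the near clip, at its middle: in the case's frame x -74, y 80, z 31 mm. Axes as case.
- clip_far_hinge (a point): Hinge axis of the far clip, at its middle: in the case's frame x 74, y 80, z 31 mm. Axes as case.
- clip_near_edge (a point): Middle of the near clip's free edge, 40 mm from its hinge.
- clip_far_edge (a point): Middle of the far clip's free edge, 40 mm from its hinge.
- jar: Bystander: closed glass jar, 70 mm across, 100 mm tall, origin under its centre.
- plate: Bystander: white plate 190 mm across with a slice of toast and a knife, 28 mm high, origin under its centre.
- tub: Bystander: open grey tub 100 x 130 x 70 mm, origin under its centre.
- lid: The same lid: origin at the centre of its underside.
Not all that is in view belongs to the job. There is more than one size of the lid; the job needs the middle-sized.

How it is judged (in metres and radians):
On the way, in this order (a step that is already met when the one before it is completed fails the run):
1. the lid is fully home in the case with both clips still open (x of lid_center in the frame of seat between -0.006 and 0.006 m and y of lid_center in the frame of seat between -0.006 and 0.006 m and z of lid_center in the frame of seat between -0.003 and 0.003 m and angle between the y axis of lid_center and the y axis of seat, either way round below 0.05 rad and angle between lid_center's own z axis and vertical below 0.05 rad and value of joint each of clip_near, clip_far above 0.5 rad), for 0.1 s.
2. both clips are folded down onto the lid (value of joint each of clip_near, clip_far below 0.12 rad and x of lid_center in the frame of seat between -0.006 and 0.006 m and y of lid_center in the frame of seat between -0.006 and 0.006 m and z of lid_center in the frame of seat between -0.003 and 0.003 m and angle between the y axis of lid_center and the y axis of seat, either way round below 0.05 rad and angle between lid_center's own z axis and vertical below 0.05 rad), for 0.1 s.
At the end, for the whole second after the job is handed in: The lid is fully home in the case (centre within 6 mm of the seat along and across, 3 mm in height, square within 0.05 rad, lying flat) and at rest, and both clips are folded down within 0.12 rad of flat (all of step 2 and linear speed of lid below 0.02 m/s); the robot touches nothing.
It fails at once if the lid is lifted off the board or case (more than 15 mm) or tipped (more than 0.2 rad) (height (world z) of lid_center above 0.041 m or angle between lid_center's own z axis and vertical above 0.2 rad).
It fails at once if a bystander is moved more than 30 mm (distance of any of jar, plate, tub from where it was at the start of the episode above 0.03 m).
It also fails if it takes over 64 s, if anything falls off the work surface, if the arm or the gripper's body presses on something with over 40 N, if the wrist force passes 120 N, or if a joint passes its speed limit or range.

## Robot

A 7-joint arm with a two-finger parallel gripper is mounted at the origin on the work surface. World frame = base frame: x ahead of the robot, y to its left, z up, the work surface at z = 0. Lengths are in m, angles in degrees, forces in N, time in s.
With the tool pointing down it reaches from about 0.425 to 0.875 m from the base axis. Payload 4.7 kg.
Tool frame: the origin (TCP) lies between the finger pads; the fingertips stand env.finger_overhang ahead of it and the grasp point (between the pads) lies 5 mm behind it (env.finger_overhang is the distance from the TCP to the fingertips, in m); z points along the fingers, y is the line along which they close (so a half turn about z gives the same grasp; the last joint's range is limited). The gripper opens to 87 mm and grips with 3 to 60 N. Pads are 19 mm wide; open, the fingers measure 117 mm over their backs; the gripper's body (75 mm by 190 mm) begins 51 mm behind the grasp point.
Start: joints at [77.642, 18.392, -4.016, 83.108, 1.295, 78.541, -3.26], TCP at [0.148, -0.633, 0.2] pointing down, gripper open.
Joint ranges: [-163.93, 163.93], [-17.29, 119.83], [-79.2, 71.16], [3.27, 140.29], [-89.18, 269.18], [5.43, 117.66], [-154.24, 154.24]. Speed limits (degrees/s): [147.25, 147.25, 180, 180, 180, 180, 180].

## Interface

Orientations are given as [roll, pitch, yaw] about the fixed x, y, z axes, in that order (R = Rz(yaw) Ry(pitch) Rx(roll)).
In Python, from cell import telemetry, eyes, env, models gives the robot as it stands. The module is installed in compiled form; this text tells all that it offers.
- The arm moves only by the tool drive_tool, never from a script. Its arguments are lists of equal length, an entry for each row: "angular": the turn, a rotation vector about the tool's x, y, z in rad, a list of three; "delta_pos": the shift along the tool's x, y, z in cm, a list of three; "gripper": the finger opening in cm, from 0 to 8.7. A call has 1 to 20 rows; each row shifts and turns the commanded pose from where the row before left it, along the tool's axes as they then stand; what a row does not reach is not made up. A row lasts 1/10 s, in which the tool goes at most 50 mm and 8.59 degrees, less where a joint would pass 70% of its speed; a pose out of reach is approached as far as the arm can. A call with a gripper value outside its range is refused whole. The fingers move at their own pace and stop on an object; "squeeze" is the grip in N (left out, the last holds). Time passes only in rows, so rows that do not move let the fingers close. It gives the time, the measured TCP pose, the force, the opening and the grip force at its end, in the units of the state.
- telemetry.get_obs(): the state, without advancing time (a new reading comes with each control period).
- eyes.read_camera(name): name is "side" or "top" or "wrist"; returns a dict with "pixels" (400x640x3 uint8, red, green, blue), "mtx" (3x3 intrinsics, pixels), "D" ([k1, k2, p1, p2, k3] as OpenCV has them; the pictures are not rectified), "origin" and "orientation" of the camera in the world. Camera axes: x right, y down, z forward; pixel columns grow to the right and rows downward; lengths in m; the calibration is good to about 2 mm. A picture is of the moment at which its call begins. There is no depth.
- env.sign_off(): hands the job in; it is judged then, once.
Trained networks look in a picture, given as the dict that the camera call returned (one of the last four; its "shot" number tells which), for a name from the list of things; names that differ only in an ending like _2 or _b are one class to them, and where a whole thing is asked for, a point or a joint stands for the part that bears it (a point fixed in the world has none). Each returns a list of dicts, best first, with "p" (0 to 1); they miss things now and then, are a little off and sometimes report something else, mostly with a low value. They report only what shows in the picture. A call takes as long as a camera call. They do not tell look-alikes from the thing itself.
- models.search_frame(picture, target): "centre" ([column, row] in pixels, amid what is visible of it).
- models.cut_out(picture, target): "pixels" (400x640 bool, what is visible of it) and "centre" ([column, row] in pixels, amid what is visible of it).
The state is a dict: "time_s": time; "qpos": joint angles; "joint_velocities": joint speeds; "effort": joint torques, N m; "tool_pos": TCP position; "tool_rot": TCP orientation; "force": force on the tool from outside, world axes, zero at the start; "wrist_torque": the same for the moment, N m; "grip_width": finger opening in m; "grasp_force": force on a finger pad.
Only numpy, scipy, OpenCV 4.12 (cv2) and the standard library are available. Lean on these libraries where they do the work, as an engineer would, in place of code of your own. Each camera call takes 0.05 s, during which the arm holds its last target. There are 200 camera calls.

## Working session

There is one attempt and no reset: what is moved stays moved. The work goes in short steps, Python scripts to look and compute and a tool call to move; the robot and the scene stay as the last step left them, time stands still between calls to the robot, and variables do not carry over. Pictures are saved under pics/ and viewed, at most 10 in all, crops included, and the job is handed in when it is done.

Besides the shell and the picture viewer there is one more tool, called after "Emit:" in YAML: its name, and indented under it one key for each argument. drive_tool: Moves the arm, as the interface text tells. Its arguments: {"type":"object","properties":{"angular":{"type":"array","items":{"type":"array","items":{"type":"number"}}},"delta_pos":{"type":"array","items":{"type":"array","items":{"type":"number"}}},"gripper":{"type":"array","items":{"type":"number"}},"squeeze":{"type":"number"}},"required":["angular","delta_pos","gripper"]}

```bash
mkdir -p pics
cat > h.py <<'E'
import numpy as np, cv2
from cell import telemetry, eyes, env, models
from scipy.spatial.transform import Rotation as R
def rot(o):
    o=np.array(o,float)
    if o.shape==(3,3): return o
    if o.size==4: return R.from_quat(o).as_matrix()
    return R.from_euler('xyz',o.ravel(),degrees=True).as_matrix()
def px2w(c,uv,z):
    p=cv2.undistortPoints(np.array(uv,float).reshape(-1,1,2),np.array(c['mtx']),np.array(c['D'])).reshape(-1,2)
    d=np.c_[p,np.ones(len(p))]@rot(c['orientation']).T
    o=np.array(c['origin']); return o+d*((z-o[2])/d[:,2])[:,None]
def w2px(c,P):
    M=rot(c['orientation']).T; t=-M@np.array(c['origin'])
    return cv2.projectPoints(np.array(P,float).reshape(-1,1,3),cv2.Rodrigues(M)[0],t,np.array(c['mtx']),np.array(c['D']))[0].reshape(-1,2)
def save(n,im): cv2.imwrite('pics/'+n,cv2.cvtColor(im,cv2.COLOR_RGB2BGR))
E
python3 - <<'E'
from h import *
print(telemetry.get_obs(), env.finger_overhang)
ims=[]
for n in ['top','side']:
    c=eyes.read_camera(n); print(n,c['origin'],c['orientation'],c['mtx'])
    save(n+'0.png',c['pixels'])
    for t in ['lid','case','clip_near','clip_far','jar','plate','tub']:
        print(t,[(np.round(d['centre']),round(d['p'],2),np.round(px2w(c,d['centre'],.028)[0],3)) for d in models.search_frame(c,t)])
E
```

```text
{'time_s': 0.0, 'qpos': array([77.63996323, 18.43954266, -4.01609649, 83.17428957,  1.29646792,
       78.54058124, -3.26076228]), 'joint_velocities': array([-0.03042502,  0.15621938, -0.0035098 ,  0.01794866,  0.00097521,
       -0.06108903,  0.06157422]), 'effort': array([ 6.26011715e-04, -4.91288638e+01, -4.03749514e-01, -3.12528777e+01,
       -6.40699826e-02,  4.38582385e-02,  1.98097073e-04]), 'tool_pos': array([ 0.14788343, -0.63234595,  0.19846153]), 'tool_rot': array([-1.79890913e+02,  6.97123508e-03,  1.31698464e+01]), 'force': array([ 0.39572565, -0.32111855,  0.52590894]), 'wrist_torque': array([ 0.0132854 , -0.01102937,  0.00595445]), 'grasp_force': 0.0, 'grip_width': 0.08737833939373019} 0.014
top [ 0.49164993 -0.07713972  1.23315645] [-176.45615904    0.80384047  -91.01252533] [[383.3485447    0.         316.88825183]
 [  0.         383.3485447  195.50796096]
 [  0.           0.           1.        ]]
lid [(array([330., 197.]), 0.95, array([ 0.562, -0.103,  0.028])), (array([299., 113.]), 0.81, array([ 0.833, -0.009,  0.028])), (array([241., 279.]), 0.58, array([0.311,
[... 586 characters left out ...]
.35637179]
 [  0.           0.           1.        ]]
lid [(array([333., 205.]), 0.91, array([ 0.565, -0.108,  0.028])), (array([357., 288.]), 0.87, array([0.288, 0.217, 0.028])), (array([257., 202.]), 0.68, array([0.814, 0.015, 0.028]))]
case [(array([310., 220.]), 0.92, array([0.587, 0.008, 0.028]))]
clip_near [(array([313., 220.]), 0.59, array([0.58 , 0.002, 0.028])), (array([276., 217.]), 0.35, array([0.699, 0.055, 0.028]))]
clip_far [(array([271., 221.]), 0.75, array([0.701, 0.08 , 0.028]))]
jar [(array([292., 309.]), 0.71, array([0.405, 0.381, 0.028])), (array([306., 238.]), 0.18, array([0.544, 0.096, 0.028]))]
plate [(array([425., 166.]), 0.61, array([ 0.386, -0.533,  0.028]))]
tub []
```

View pics/top0.png

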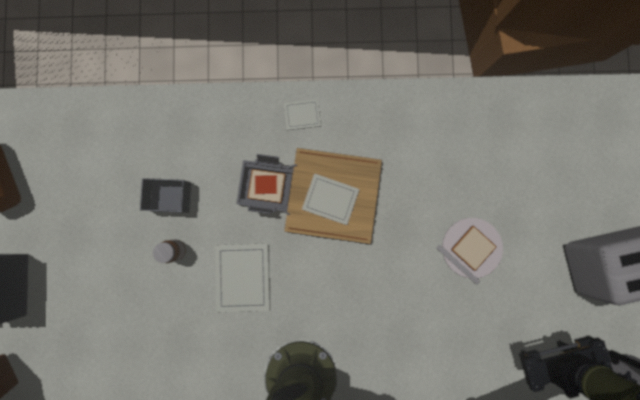

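View pics/side0.png

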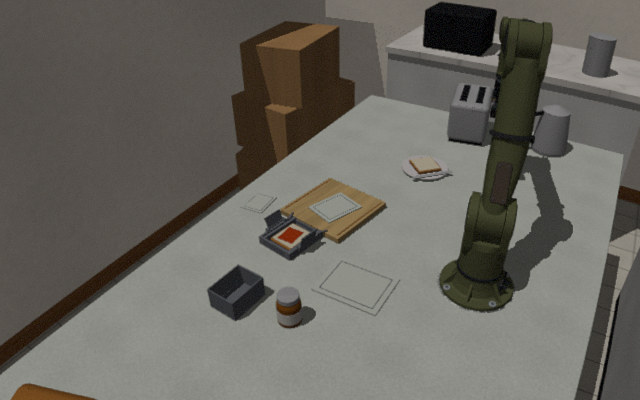

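Candidate lids in the top image are (330,197) on the board, a smaller one at (302,114) and a larger one at (244,278), both on the counter. The one on the board is the middle-sized, so it fits. I'll measure it and confirm it in a crop.

Run:
```python
from h import *
for n in ['top','side']:
    c=eyes.read_camera(n); im=c['pixels']
    for d in models.cut_out(c,'lid')[:3]:
        m=d['pixels'].astype(np.uint8)
        ct=max(cv2.findContours(m,0,cv2.CHAIN_APPROX_NONE)[0],key=len).reshape(-1,2)
        P=px2w(c,ct,.028)[:,:2]
        r=cv2.minAreaRect((P*1000).astype(np.float32)); print(n,'lid',d['p'],np.round(r[0],1),np.round(r[1],1),round(r[2],2))
    hsv=cv2.cvtColor(im,cv2.COLOR_RGB2HSV)
    m=((hsv[...,0]>8)&(hsv[...,0]<25)&(hsv[...,1]>70)&(hsv[...,2]>70)).astype(np.uint8)
    k=max(cv2.findContours(m,0,cv2.CHAIN_APPROX_NONE)[0],key=lambda q: cv2.contourArea(q) if abs(cv2.boundingRect(q)[1]-170)<40 else 0)
    P=px2w(c,k.reshape(-1,2),.024)[:,:2]
    r=cv2.minAreaRect((P*1000).astype(np.float32)); print('board',np.round(r[0],1),np.round(r[1],1),round(r[2],2),np.round(cv2.boxPoints(r)))
    if n=='top': save('crop.png',cv2.resize(im[95:325,190:400],None,fx=2.6,fy=2.6,interpolation=cv2.INTER_CUBIC))
c=eyes.read_camera('wrist'); print(c['origin'],c['orientation'],c['mtx'])
```

```text
top lid 0.84 [ 555.6 -101.9] [151.  121.8] 69.72
top lid 0.74 [525.6 121.4] [76.  17.3] 81.42
top lid 0.61 [315.4 177.7] [210.2 168.8] 0.64
board [ 566.7 -111.9] [275.4 267.9] 80.87 [[ 413. -227.]
 [ 677. -269.]
 [ 721.    3.]
 [ 456.   45.]]
side lid 0.78 [ 554.6 -104.8] [150.4 122. ] 69.64
side lid 0.71 [571.6 -19.4] [457.2 286.2] 80.49
side lid 0.61 [812.6  10.9] [ 88.9 114.3] 6.88
board [ 564.4 -104.1] [291.6 277.8] 80.8 [[ 404. -226.]
 [ 678. -270.]
 [ 725.   18.]
 [ 451.   62.]]
[ 0.22301259 -0.61540487  0.38318862] [ 1.63987817e+02  5.12042861e-02 -7.68683495e+01] [[277.54314979   0.         321.65232841]
 [  0.         277.54314979 199.82571843]
 [  0.           0.           1.        ]]
```

View pics/crop.png

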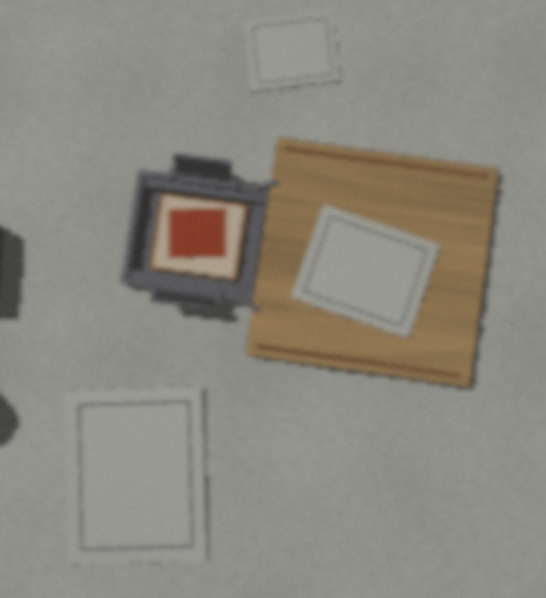

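The crop confirms it: the board lid (centre about px 331,198) measures 151x122 mm. The counter pair are about 89x114 mm and 210x169 mm. I'll move above it.

Emit:
drive_tool:
  delta_pos:
    - [3.23, -2.64, 0]
    - [3.23, -2.64, 0]
    - [3.23, -2.64, 0]
    - [3.23, -2.64, 0]
    - [3.23, -2.64, 0]
    - [3.23, -2.64, 0]
    - [3.23, -2.64, 0]
    - [3.23, -2.64, 0]
    - [3.23, -2.64, 0]
    - [3.23, -2.64, 0]
    - [3.23, -2.64, 0]
    - [3.23, -2.64, 0]
    - [3.23, -2.64, 0]
    - [3.23, -2.64, 0]
    - [3.23, -2.64, 0]
    - [3.23, -2.64, 0]
  angular:
    - [0, 0, 0]
    - [0, 0, 0]
    - [0, 0, 0]
    - [0, 0, 0]
    - [0, 0, 0]
    - [0, 0, 0]
    - [0, 0, 0]
    - [0, 0, 0]
    - [0, 0, 0]
    - [0, 0, 0]
    - [0, 0, 0]
    - [0, 0, 0]
    - [0, 0, 0]
    - [0, 0, 0]
    - [0, 0, 0]
    - [0, 0, 0]
  gripper: [7, 7, 7, 7, 7, 7, 7, 7, 7, 7, 7, 7, 7, 7, 7, 7]

```text
time_s: 2.65
tool_pos: [0.5559, -0.1027, 0.1999]
tool_rot: [180.0, -0.0, 13.1]
force: [-0.1, -0.0, -1.6]
grip_width: 0.0701
grasp_force: 0.0
```

Emit:
drive_tool:
  delta_pos:
    - [0, 0, 0]
    - [0, 0, 0]
    - [0, 0, 0]
    - [0, 0, 0]
    - [0, 0, 0]
    - [0, 0, 0]
  angular:
    - [0, 0, 0.146]
    - [0, 0, 0.146]
    - [0, 0, 0.146]
    - [0, 0, 0.146]
    - [0, 0, 0]
    - [0, 0, 0]
  gripper: [7, 7, 7, 7, 7, 7]

```text
time_s: 3.25
tool_pos: [0.555, -0.1039, 0.1996]
tool_rot: [180.0, -0.0, -20.1]
force: [0.6, 0.2, -0.1]
grip_width: 0.0701
grasp_force: 0.0
```

```bash
cat >> h.py <<'E'
def lidfit(c,near):
    out=[]
    for d in models.cut_out(c,'lid'):
        m=d['pixels'].astype(np.uint8)
        ct=max(cv2.findContours(m,0,cv2.CHAIN_APPROX_NONE)[0],key=len).reshape(-1,2)
        r=cv2.minAreaRect((px2w(c,ct,.028)[:,:2]*1000).astype(np.float32))
        out.append((round(d['p'],2),np.round(r[0],1),np.round(r[1],1),round(r[2],2)))
    return out
def go(x,y,z,yaw):
    "tool-axes shift (cm) with present orientation, then turn (rad)"
    o=telemetry.get_obs(); M=R.from_euler('xyz',o['tool_rot'],degrees=True).as_matrix()
    T=R.from_euler('xyz',[180,0,yaw],degrees=True).as_matrix()
    print('at',np.round(o['tool_pos'],4),np.round(o['tool_rot'],2),'F',np.round(o['force'],1),'t',o['time_s'])
    print('shift cm',np.round(M.T@(np.array([x,y,z])-o['tool_pos'])*100,2),'turn',np.round(R.from_matrix(M.T@T).as_rotvec(),3))
E
python3 - <<'E'
from h import *
c=eyes.read_camera('wrist'); save('w1.png',c['pixels']); print(c['origin'],c['orientation']); print(lidfit(c,0))
C=np.array([.5885,.024]);ex=np.array([.987,-.159]);ey=np.array([.159,.987])
for q in [(-135,0,24),(135,0,24),(0,0,24),(-71,162,29),(71,162,29),(-135,-275,24),(135,-275,24)]:
    print(q,np.round(w2px(c,np.r_[C+q[0]/1e3*ex+q[1]/1e3*ey,q[2]/1e3])))
go(.5553,-.1035,.06,-20.3)
E
```

```text
[ 0.62738819 -0.12935782  0.38321551] [ 1.63976844e+02  8.28437403e-03 -1.10127766e+02]
[(0.86, array([787.1, -18.4]), array([115.3,  48.7]), 67.71), (0.71, array([ 556.9, -103.3]), array([151. , 119.7]), 69.61), (0.63, array([399.9,  89.2]), array([14.5, 16.7]), 70.82)]
(-135, 0, 24) [[251. 277.]]
(135, 0, 24) [[194.  85.]]
(0, 0, 24) [[224. 190.]]
(-71, 162, 29) [[132. 258.]]
(71, 162, 29) [[ 93. 163.]]
(-135, -275, 24) [[437. 244.]]
(135, -275, 24) [[418.  38.]]
at [ 0.555  -0.1039  0.1996] [180.    -0.   -20.15] F [-0.1  0.5 -0. ] t 3.35
shift cm [ 1.000e-02 -5.000e-02  1.396e+01] turn [ 0.    -0.     0.003]
```

View pics/w1.png

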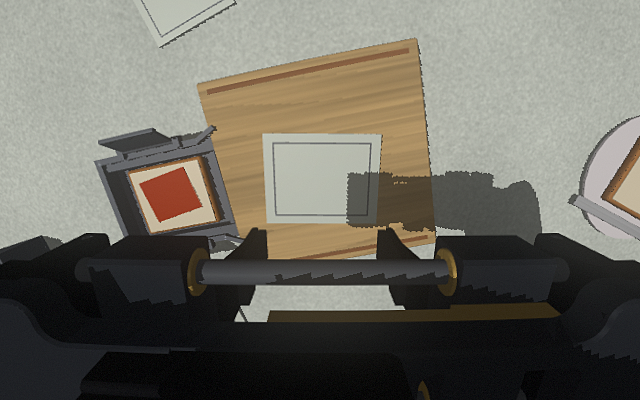

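The wrist view shows the board corners at (198,83) and (417,38), close to the prediction, and the lid centre at about (322,178). I'll descend.

Emit:
drive_tool:
  delta_pos:
    - [0, 0, 3.5]
    - [0, 0, 3.5]
    - [0, 0, 3.5]
    - [0, 0, 3.5]
    - [0, 0, 0.8]
    - [0, 0, 0.4]
    - [0, 0, 0.2]
    - [0, 0, 0]
  angular:
    - [0, 0, 0]
    - [0, 0, 0]
    - [0, 0, 0]
    - [0, 0, 0]
    - [0, 0, 0]
    - [0, 0, 0]
    - [0, 0, 0]
    - [0, 0, 0]
  gripper: [7, 7, 7, 7, 7, 7, 7, 7]

```text
time_s: 4.15
tool_pos: [0.5564, -0.1041, 0.0472]
tool_rot: [-180.0, -0.2, -20.3]
force: [0.3, -0.0, -0.8]
grip_width: 0.07
grasp_force: 0.0
```

Run:
```python
from h import *
# refine the case frame from w1 (same pose as logged)
c=eyes.read_camera('wrist')
c=dict(c,origin=[0.62738819,-0.12935782,0.38321551],orientation=[163.976844,0.0082837,-110.127766])
A=px2w(c,[[198,83],[417,38]],.024); print('board far corners',np.round(A,4)); d=A[0]-A[1]; print(np.linalg.norm(d),np.degrees(np.arctan2(d[1],d[0])))
B=px2w(c,[[95,160]],.029); print('case far corner',np.round(B,4))
go(.5553,-.1035,.042,-20.3)
```

```text
board far corners [[ 0.7221 -0.003   0.024 ]
 [ 0.6781 -0.2675  0.024 ]]
0.26814028316656235 80.54734426390883
case far corner [[0.6865 0.1683 0.029 ]]
at [ 0.5563 -0.1042  0.0472] [-1.7999e+02 -1.6000e-01 -2.0280e+01] F [0.  0.2 0.1] t 4.2
shift cm [-0.12 -0.03  0.52] turn [-0.    -0.003  0.   ]
```

Emit:
drive_tool:
  delta_pos:
    - [0, 0, 0.2]
    - [0, 0, 0.2]
    - [0, 0, 0.1]
    - [0, 0, 0.1]
    - [0, 0, 0.1]
    - [0, 0, 0]
  angular:
    - [0, 0, 0]
    - [0, 0, 0]
    - [0, 0, 0]
    - [0, 0, 0]
    - [0, 0, 0]
    - [0, 0, 0]
  gripper: [7, 7, 7, 7, 7, 7]

```text
time_s: 4.8
tool_pos: [0.5549, -0.1039, 0.0383]
tool_rot: [180.0, 0.0, -20.3]
force: [0.6, -0.4, 0.1]
grip_width: 0.0699
grasp_force: 0.0
```

Emit:
drive_tool:
  delta_pos:
    - [0, 0, 0.1]
    - [0, 0, 0]
  angular:
    - [0, 0, 0]
    - [0, 0, 0]
  gripper: [7, 7]

```text
time_s: 5.0
tool_pos: [0.5549, -0.1039, 0.0374]
tool_rot: [180.0, 0.0, -20.3]
force: [0.5, -0.2, 0.1]
grip_width: 0.07
grasp_force: 0.0
```

Run:
```python
from h import *
print(telemetry.get_obs())
c=eyes.read_camera('wrist'); save('w2.png',c['pixels'])
```

```text
{'time_s': 5.0, 'qpos': array([  33.76106512,   18.53787106,  -29.90771612,  104.97058252,
         10.62841534,   59.27311095, -110.61375297]), 'joint_velocities': array([-0.01866576, -0.05513981,  0.03221859, -0.13991181, -0.11874481,
        0.02184275, -0.07153035]), 'effort': array([-1.53972540e-02, -4.12983370e+01, -4.64331105e+00, -2.71315849e+01,
        8.54613434e-03, -1.05193562e-01, -3.67148663e-03]), 'tool_pos': array([ 0.55492577, -0.10389318,  0.03738526]), 'tool_rot': array([ 1.79994996e+02,  1.31887811e-02, -2.02893369e+01]), 'force': array([ 0.50123759, -0.20795548,  0.14501544]), 'wrist_torque': array([0.06175145, 0.07070006, 0.00020768]), 'grasp_force': 0.0, 'grip_width': 0.07002586793300775}
```

View pics/w2.png

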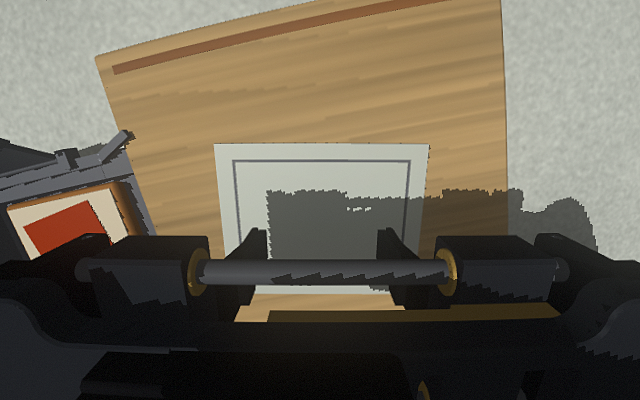

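The view shows the lid spanning columns about 215-430 with both fingers over it, and no contact yet. I'll keep going down in small steps.

Emit:
drive_tool:
  delta_pos:
    - [0, 0, 0.1]
    - [0, 0, 0.1]
    - [0, 0, 0.1]
    - [0, 0, 0]
  angular:
    - [0, 0, 0]
    - [0, 0, 0]
    - [0, 0, 0]
    - [0, 0, 0]
  gripper: [7, 7, 7, 7]

```text
time_s: 5.45
tool_pos: [0.5549, -0.1039, 0.0343]
tool_rot: [180.0, 0.0, -20.3]
force: [-0.3, -0.5, 0.0]
grip_width: 0.0699
grasp_force: 0.0
```

Emit:
drive_tool:
  delta_pos:
    - [0, 0, 0.1]
    - [0, 0, 0.1]
    - [0, 0, 0.1]
    - [0, 0, 0]
  angular:
    - [0, 0, 0]
    - [0, 0, 0]
    - [0, 0, 0]
    - [0, 0, 0]
  gripper: [7, 7, 7, 7]

```text
time_s: 5.85
tool_pos: [0.5549, -0.1039, 0.0313]
tool_rot: [180.0, 0.0, -20.3]
force: [0.0, 0.3, 0.2]
grip_width: 0.07
grasp_force: 0.0
```

Emit:
drive_tool:
  delta_pos:
    - [0, 0, 0.1]
    - [0, 0, 0.1]
    - [0, 0, 0.1]
    - [0, 0, 0]
  angular:
    - [0, 0, 0]
    - [0, 0, 0]
    - [0, 0, 0]
    - [0, 0, 0]
  gripper: [7, 7, 7, 7]

```text
time_s: 6.25
tool_pos: [0.5549, -0.1039, 0.0283]
tool_rot: [180.0, 0.0, -20.3]
force: [-0.1, 0.5, 0.2]
grip_width: 0.0699
grasp_force: 0.0
```

Run:
```python
from h import *
c=eyes.read_camera('side'); im=c['pixels']
p=telemetry.get_obs()['tool_pos']; print(p,w2px(c,[p,p-[0,0,.014]]))
save('s2.png',cv2.resize(im[140:270,240:420],None,fx=4.4,fy=4.4,interpolation=cv2.INTER_CUBIC))
```

```text
[ 0.55493351 -0.10390138  0.02841238] [[334.9680287  206.69693515]
 [334.99476967 209.90165797]]
```

View pics/s2.png

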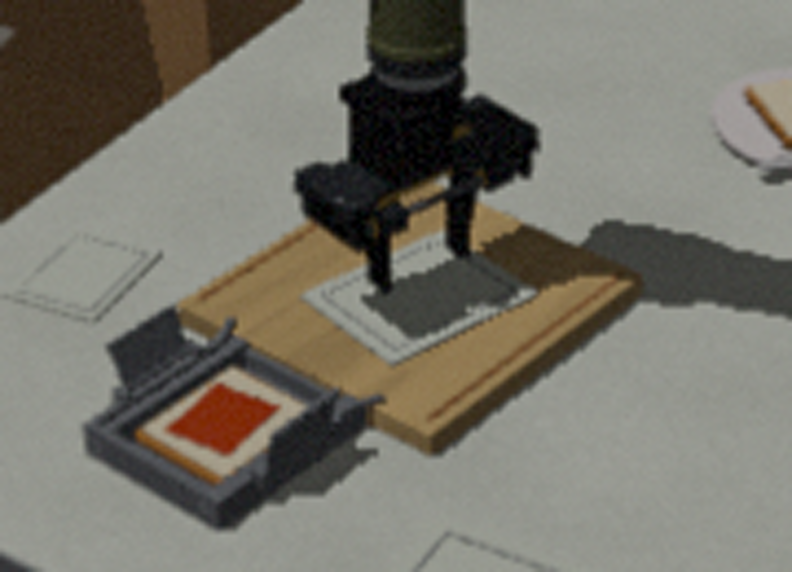

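The side crop shows both fingertips, at crop (380,290) and (458,255), still about 20 mm above the lid. I'll keep going in guarded steps.

Emit:
drive_tool:
  delta_pos:
    - [0, 0, 0.2]
    - [0, 0, 0.2]
    - [0, 0, 0.2]
    - [0, 0, 0.2]
    - [0, 0, 0]
  angular:
    - [0, 0, 0]
    - [0, 0, 0]
    - [0, 0, 0]
    - [0, 0, 0]
    - [0, 0, 0]
  gripper: [7, 7, 7, 7, 7]

```text
time_s: 6.8
tool_pos: [0.5547, -0.1039, 0.0201]
tool_rot: [180.0, 0.0, -20.3]
force: [0.3, -0.2, 0.7]
grip_width: 0.0699
grasp_force: 0.0
```

Run:
```python
from h import *
c=eyes.read_camera('wrist'); o=telemetry.get_obs(); print(c['origin'],c['orientation'],o['tool_pos'],o['qpos'])
# triangulate board: in which height do the known corners (w2 96,57) land on (.722,0)?
c2=dict(c,origin=np.array(c['origin'])+[0,0,.0374-o['tool_pos'][2]])
for dz in (0,.01,.02,.03,.04):
    c3=dict(c2,origin=np.array(c2['origin'])+[0,0,dz]); print(dz,w2px(c3,[[.7222,0,.024],[.6781,-.2675,.024]]))
```

```text
[ 0.6271135  -0.12965724  0.20364413] [ 1.63927497e+02  7.46887066e-03 -1.10328094e+02] [ 0.55483044 -0.10387963  0.02028138] [  33.41030446   19.76923878  -29.60141249  105.70833334   11.42731689
   57.48687065 -111.21372027]
0 [[ 92.02875285  55.92576839]
 [499.87972112 -34.08173482]]
0.01 [[102.80998483  58.76168633]
 [490.94109931 -26.54870532]]
0.02 [[112.67429717  61.37635544]
 [482.80856152 -19.67014572]]
0.03 [[121.72622845  63.79163586]
 [475.38575298 -13.37241263]]
0.04 [[130.05660468  66.02730144]
 [468.58928303  -7.59060282]]
```

Emit:
drive_tool:
  delta_pos:
    - [0, 0, 0.1]
    - [0, 0, 0.1]
    - [0, 0, 0.1]
    - [0, 0, 0.1]
    - [0, 0, 0]
  angular:
    - [0, 0, 0]
    - [0, 0, 0]
    - [0, 0, 0]
    - [0, 0, 0]
    - [0, 0, 0]
  gripper: [7, 7, 7, 7, 7]

```text
time_s: 7.35
tool_pos: [0.5549, -0.1039, 0.0164]
tool_rot: [180.0, 0.0, -20.3]
force: [0.3, -0.1, -0.7]
grip_width: 0.0701
grasp_force: 0.0
```

Emit:
drive_tool:
  delta_pos:
    - [0, 0, 0.1]
    - [0, 0, 0.1]
    - [0, 0, 0.1]
    - [0, 0, 0.1]
    - [0, 0, 0]
  angular:
    - [0, 0, 0]
    - [0, 0, 0]
    - [0, 0, 0]
    - [0, 0, 0]
    - [0, 0, 0]
  gripper: [7, 7, 7, 7, 7]

```text
time_s: 7.85
tool_pos: [0.5549, -0.1039, 0.0123]
tool_rot: [180.0, 0.0, -20.3]
force: [-0.9, -0.3, -0.2]
grip_width: 0.0702
grasp_force: 0.0
```

Emit:
drive_tool:
  delta_pos:
    - [0, 0, 0.1]
    - [0, 0, 0.1]
    - [0, 0, 0.1]
    - [0, 0, 0]
  angular:
    - [0, 0, 0]
    - [0, 0, 0]
    - [0, 0, 0]
    - [0, 0, 0]
  gripper: [7, 7, 7, 7]

```text
time_s: 8.25
tool_pos: [0.5549, -0.1039, 0.0093]
tool_rot: [180.0, 0.0, -20.3]
force: [-0.6, -0.0, 0.2]
grip_width: 0.0699
grasp_force: 0.0
```

Run:
```python
from h import *
o=telemetry.get_obs(); print(o['force'],o['effort'])
w=eyes.read_camera('wrist')['pixels']; s=eyes.read_camera('side')['pixels']
a=cv2.resize(w[100:330,200:440],(600,575)); 
a=cv2.resize(w[100:330,200:440],(400,383)); b=cv2.resize(s[170:230,300:363],(400,381),interpolation=cv2.INTER_CUBIC)
save('c3.png',np.hstack([a[:381],b]))
```

```text
[-0.62020567 -0.04583155  0.1937995 ] [-1.39510055e-02 -4.23400140e+01 -5.00862703e+00 -2.61368179e+01
  1.13305711e-02 -1.05120172e-01 -4.58893133e-03]
```

View pics/c3.png

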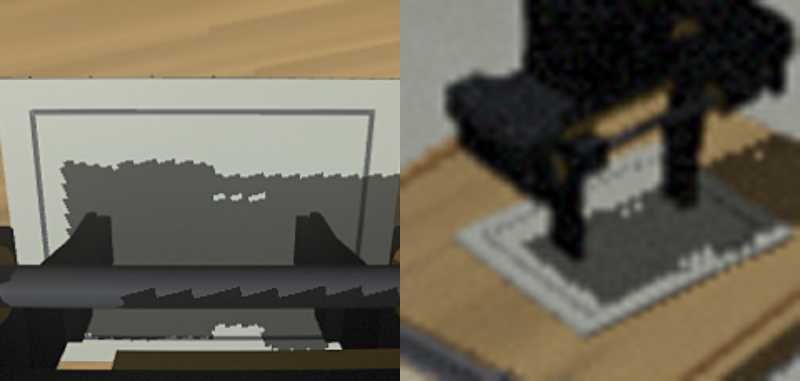

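The crop shows the tips only about 4 mm above the lid, so the real tips sit far short of the stated overhang. I'll continue in guarded steps.

Emit:
drive_tool:
  delta_pos:
    - [0, 0, 0.1]
    - [0, 0, 0.1]
    - [0, 0, 0.05]
    - [0, 0, 0]
  angular:
    - [0, 0, 0]
    - [0, 0, 0]
    - [0, 0, 0]
    - [0, 0, 0]
  gripper: [7, 7, 7, 7]

```text
time_s: 8.75
tool_pos: [0.5549, -0.1039, 0.0069]
tool_rot: [180.0, 0.0, -20.3]
force: [0.7, -0.9, 1.2]
grip_width: 0.0699
grasp_force: 0.0
```

Emit:
drive_tool:
  delta_pos:
    - [0, 0, 0.1]
    - [0, 0, 0.05]
    - [0, 0, 0]
  angular:
    - [0, 0, 0]
    - [0, 0, 0]
    - [0, 0, 0]
  gripper: [7, 7, 7]

```text
time_s: 9.05
tool_pos: [0.5551, -0.1039, 0.0055]
tool_rot: [180.0, -0.0, -20.3]
force: [0.6, 0.6, 0.3]
grip_width: 0.0706
grasp_force: 0.0
```

Emit:
drive_tool:
  delta_pos:
    - [0, 0, 0.05]
    - [0, 0, 0.05]
    - [0, 0, 0]
  angular:
    - [0, 0, 0]
    - [0, 0, 0]
    - [0, 0, 0]
  gripper: [7, 7, 7]

```text
time_s: 9.35
tool_pos: [0.5559, -0.104, 0.0055]
tool_rot: [-180.0, -0.1, -20.3]
force: [1.1, 0.7, 4.6]
grip_width: 0.0698
grasp_force: 2.6
```

Emit:
drive_tool:
  delta_pos:
    - [0, 0, 0.05]
    - [0, 0, 0.05]
    - [0, 0, 0]
  angular:
    - [0, 0, 0]
    - [0, 0, 0]
    - [0, 0, 0]
  gripper: [7, 7, 7]

```text
time_s: 9.65
tool_pos: [0.5567, -0.1042, 0.0054]
tool_rot: [-180.0, -0.2, -20.3]
force: [-0.6, -0.0, 9.2]
grip_width: 0.0701
grasp_force: 4.8
```

Emit:
drive_tool:
  delta_pos:
    - [0, 0, 0.07]
    - [0, 0, 0]
    - [0, 0, 0]
    - [0, 0, 0]
    - [0, 0, 0]
    - [0, 0, 0]
    - [0, 0, 0]
  angular:
    - [0, 0, 0]
    - [0, 0, -0.039]
    - [0, 0, -0.039]
    - [0, 0, -0.039]
    - [0, 0, -0.039]
    - [0, 0, -0.036]
    - [0, 0, 0]
  gripper: [7, 7, 7, 7, 7, 7, 7]

```text
time_s: 10.35
tool_pos: [0.558, -0.1042, 0.0054]
tool_rot: [180.0, -0.3, -9.2]
force: [-1.0, -0.2, 10.9]
grip_width: 0.0701
grasp_force: 5.5
```

Emit:
drive_tool:
  delta_pos:
    - [0.2, -0.5, 0]
    - [0.3, -0.75, 0]
    - [0.3, -0.75, 0]
    - [0.2, -0.5, 0]
    - [0.2, -0.5, 0]
    - [0, 0, 0]
  angular:
    - [0, 0, 0]
    - [0, 0, 0]
    - [0, 0, 0]
    - [0, 0, 0]
    - [0, 0, 0]
    - [0, 0, 0]
  gripper: [7, 7, 7, 7, 7, 7]

```text
time_s: 10.95
tool_pos: [0.5749, -0.0758, 0.0055]
tool_rot: [-180.0, -0.3, -9.3]
force: [0.3, 0.3, 10.3]
grip_width: 0.0701
grasp_force: 5.2
```

Run:
```python
from h import *
go(.556,-.104,.005,-9.3)
for n in('top','side','wrist'):
    c=eyes.read_camera(n)
    print(n,lidfit(c,0))
    if n=='wrist': save('w4.png',c['pixels']); print(c['origin'],c['orientation'])
```

```text
at [ 0.5749 -0.0758  0.0055] [-179.98   -0.33   -9.26] F [ 0.3  0.3 10.3] t 10.95
shift cm [-1.41  3.09  0.04] turn [-0.    -0.006  0.001]
top [(0.61, array([314.2, 178.2]), array([210.5, 165.7]), 1.17), (0.58, array([539.3,  -3.2]), array([22.1, 22. ]), 88.97)]
side [(0.77, array([575.4, -75.4]), array([154.5, 124.5]), 81.37), (0.77, array([811.7,   8. ]), array([ 84.1, 115. ]), 7.71), (0.75, array([302.3, 201.4]), array([211.2, 177.2]), 1.0)]
wrist [(0.71, array([601.5, -78.8]), array([149.2,  70.7]), 80.88)]
[ 0.6497718  -0.08741565  0.18949818] [ 1.64321599e+02  6.63122720e-02 -9.92960462e+01]
```

View pics/w4.png

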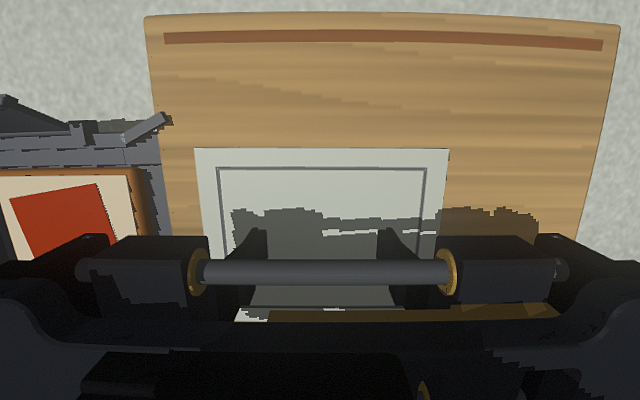

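The wrist view shows the lid's far edge from (195,148) to (449,148), nearly parallel to the board's far edge from (145,17) to (620,26). I'll compute the lateral and angle error.

Run:
```python
from h import *
c=eyes.read_camera('wrist'); im=c['pixels']
L=px2w(c,[[195,148],[449,148]],.028)[:,:2]; B=px2w(c,[[145,17],[620,26]],.024)[:,:2]
S=px2w(c,[[124,148],[0,150],[158,166]],.029)[:,:2]
for q in(L,B): d=q[0]-q[1]; print(np.round(q,4),np.linalg.norm(d),np.degrees(np.arctan2(d[1],d[0])))
d=B[0]-B[1]; th=np.arctan2(d[1],d[0]); ey=np.array([np.cos(th),np.sin(th)]); ex=np.array([ey[1],-ey[0]])
print('edge gap',(B-L[::1])@ex, 'seam->lid front', (B[0]-L[0])@ey, 'case lip pts rel board edge',(S-B[0])@ex)
C=B[0]-.135*ex; print('C',C,np.degrees(th)-90)
```

```text
[[ 0.6478 -0.0123]
 [ 0.624  -0.158 ]] 0.14762822026510702 80.71110193662805
[[ 0.7215 -0.0015]
 [ 0.6784 -0.2649]] 0.2668780683062423 80.71259749065113
edge gap [0.0709316  0.07093545] seam->lid front 0.022500553804120322 case lip pts rel board edge [-0.07034617 -0.06983422 -0.08115725]
C [0.58822019 0.02024454] -9.287402509348865
```

Emit:
drive_tool:
  delta_pos:
    - [-0.15, -0.3, 0]
    - [0, -0.7, 0]
    - [0, -1, 0]
    - [0, -1, 0]
    - [0, -1, 0]
    - [0, -1, 0]
    - [0, -1, 0]
    - [0, -1, 0]
    - [0, 0, 0]
  angular:
    - [0, 0, 0]
    - [0, 0, 0]
    - [0, 0, 0]
    - [0, 0, 0]
    - [0, 0, 0]
    - [0, 0, 0]
    - [0, 0, 0]
    - [0, 0, 0]
    - [0, 0, 0]
  gripper: [7, 7, 7, 7, 7, 7, 7, 7, 7]

```text
time_s: 12.2
tool_pos: [0.5845, -0.005, 0.0055]
tool_rot: [-179.9, -0.3, -9.2]
force: [-0.6, 1.6, 11.0]
grip_width: 0.0701
grasp_force: 5.3
```

Run:
```python
from h import *
go(.6,.1,.005,-9.3)
for n in('side','wrist','top'):
    c=eyes.read_camera(n); print(n,lidfit(c,0))
```

```text
at [ 0.5845 -0.005   0.0055] [-179.92   -0.32   -9.17] F [-0.6  1.6 11. ] t 12.2
shift cm [ -0.14 -10.61   0.06] turn [-0.001 -0.006  0.002]
side [(0.72, array([584.6,  -4.3]), array([155.1, 125.2]), 79.22), (0.65, array([813.5,  10.4]), array([ 88.9, 114.4]), 5.8), (0.58, array([302.9, 202.6]), array([209.4, 177.2]), 1.42)]
wrist [(0.88, array([610.8,  -8.8]), array([149.2,  71.4]), 80.7)]
top [(0.71, array([828.2, -17.6]), array([ 89. , 110.2]), 5.43), (0.69, array([315.8, 177.6]), array([211.3, 166.1]), 1.99), (0.47, array([628.8, -62.8]), array([45.2, 14.4]), 80.72)]
```

Emit:
drive_tool:
  delta_pos:
    - [0, -0.5, 0]
    - [0, -1, 0]
    - [0, -1, 0]
    - [0, -1, 0]
    - [0, -1, 0]
    - [0, -1, 0]
    - [0, -1, 0]
    - [0, -1, 0]
    - [0, -1, 0]
    - [0, -0.5, 0]
    - [0, 0, 0]
  angular:
    - [0, 0, 0]
    - [0, 0, 0]
    - [0, 0, 0]
    - [0, 0, 0]
    - [0, 0, 0]
    - [0, 0, 0]
    - [0, 0, 0]
    - [0, 0, 0]
    - [0, 0, 0]
    - [0, 0, 0]
    - [0, 0, 0]
  gripper: [7, 7, 7, 7, 7, 7, 7, 7, 7, 7, 7]

```text
time_s: 13.6
tool_pos: [0.5988, 0.0835, 0.0055]
tool_rot: [-179.9, -0.3, -9.2]
force: [-0.6, 0.4, 10.7]
grip_width: 0.0702
grasp_force: 5.2
```

Run:
```python
from h import *
go(.6,.1,.005,-9.3)
for n in('side','wrist'):
    c=eyes.read_camera(n); print(n,lidfit(c,0))
```

```text
at [0.5988 0.0835 0.0055] [-179.9    -0.3    -9.21] F [-0.6  0.4 10.7] t 13.6
shift cm [-0.14 -1.65  0.05] turn [-0.002 -0.005  0.002]
side [(0.7, array([302.5, 201.4]), array([207.9, 173.4]), 1.09), (0.62, array([601.6,  83.2]), array([154.6, 124.8]), 81.01), (0.61, array([813.2,  10. ]), array([ 94.9, 119.9]), 5.74)]
wrist [(0.57, array([625.2,  80. ]), array([149.6,  71.7]), 80.52)]
```

Lid now needs about 15-20 mm more. I'll creep until the force rises.

Emit:
drive_tool:
  delta_pos:
    - [0, -0.4, 0]
    - [0, -0.4, 0]
    - [0, -0.4, 0]
    - [0, 0, 0]
  angular:
    - [0, 0, 0]
    - [0, 0, 0]
    - [0, 0, 0]
    - [0, 0, 0]
  gripper: [7, 7, 7, 7]

```text
time_s: 14.2
tool_pos: [0.6008, 0.0945, 0.0055]
tool_rot: [-179.9, -0.3, -9.3]
force: [0.8, -0.1, 11.8]
grip_width: 0.0701
grasp_force: 5.2
```

Emit:
drive_tool:
  delta_pos:
    - [0, -0.2, 0]
    - [0, -0.2, 0]
    - [0, 0, 0]
  angular:
    - [0, 0, 0]
    - [0, 0, 0]
    - [0, 0, 0]
  gripper: [7, 7, 7]

```text
time_s: 14.5
tool_pos: [0.6014, 0.0979, 0.0055]
tool_rot: [-180.0, -0.3, -9.3]
force: [-0.1, -1.5, 10.9]
grip_width: 0.0702
grasp_force: 5.3
```

Emit:
drive_tool:
  delta_pos:
    - [0, -0.2, 0]
    - [0, -0.2, 0]
    - [0, 0, 0]
  angular:
    - [0, 0, 0]
    - [0, 0, 0]
    - [0, 0, 0]
  gripper: [7, 7, 7]

```text
time_s: 14.8
tool_pos: [0.602, 0.1012, 0.0054]
tool_rot: [180.0, -0.3, -9.3]
force: [-0.1, -2.0, 11.0]
grip_width: 0.0702
grasp_force: 5.6
```

Emit:
drive_tool:
  delta_pos:
    - [0, -0.2, 0]
    - [0, -0.2, 0]
    - [0, 0, 0]
  angular:
    - [0, 0, 0]
    - [0, 0, 0]
    - [0, 0, 0]
  gripper: [7, 7, 7]

```text
time_s: 15.1
tool_pos: [0.6027, 0.1046, 0.0054]
tool_rot: [180.0, -0.3, -9.4]
force: [-0.2, -3.0, 12.5]
grip_width: 0.0699
grasp_force: 5.7
```

Emit:
drive_tool:
  delta_pos:
    - [0, -0.2, 0]
    - [0, -0.2, 0]
    - [0, 0, 0]
  angular:
    - [0, 0, 0]
    - [0, 0, 0]
    - [0, 0, 0]
  gripper: [7, 7, 7]

```text
time_s: 15.4
tool_pos: [0.6033, 0.1086, 0.0055]
tool_rot: [180.0, -0.3, -9.4]
force: [-0.8, -3.2, 11.0]
grip_width: 0.0702
grasp_force: 5.7
```

The push force has levelled off at about 3 N, so the fingers are slipping on the lid. I'll lift and check.

Emit:
drive_tool:
  delta_pos:
    - [0, 0, -0.5]
    - [0, 0, -1]
    - [0, 0, -3]
    - [0, 2, -4]
    - [-2, 3, -4]
    - [-3, 3, -2]
    - [0, 0, 0]
  angular:
    - [0, 0, 0]
    - [0, 0, 0]
    - [0, 0, 0]
    - [0, 0, 0]
    - [0, 0, 0]
    - [0, 0, 0]
    - [0, 0, 0]
  gripper: [7, 7, 7, 7, 7, 7, 7]

```text
time_s: 16.1
tool_pos: [0.5391, 0.0367, 0.1484]
tool_rot: [179.8, -0.2, -9.6]
force: [-0.4, -0.8, -0.7]
grip_width: 0.0701
grasp_force: 0.0
```

Run:
```python
from h import *
go(.6,.1,.15,-9.3)
for n in('side','top','wrist'):
    c=eyes.read_camera(n); print(n,lidfit(c,0))
    for t in('clip_near','clip_far'): print(t,[(round(d['p'],2),np.round(d['centre'])) for d in models.search_frame(c,t)])
C=np.array([.5885,.0215]);th=np.radians(-9.3);ex=np.array([np.cos(th),np.sin(th)]);ey=np.array([-ex[1],ex[0]])
print('seat',C+.079*ey); print(c['origin'],c['orientation'])
for q in[(-60,4,28),(60,4,28),(60,154,28),(-60,154,28)]: print(w2px(c,np.r_[C+q[0]/1e3*ex+q[1]/1e3*ey,q[2]/1e3]))
save('w5.png',c['pixels'])
```

```text
at [0.5391 0.0367 0.1484] [179.77  -0.24  -9.56] F [-0.4 -0.8 -0.7] t 16.1
shift cm [ 4.95 -7.26 -0.17] turn [ 0.004 -0.004 -0.005]
side [(0.88, array([602.5,  98.6]), array([151. , 123.1]), 81.35), (0.66, array([812.7,  10.9]), array([ 88.4, 114.3]), 6.88), (0.57, array([302.5, 202. ]), array([206.9, 173.2]), 1.45)]
clip_near [(0.48, array([309., 238.]))]
clip_far [(0.61, array([274., 221.]))]
top [(0.95, array([828.8, -17.8]), array([ 88.3, 112.9]), 5.69), (0.92, array([314. , 211.1]), array([209.1,  99.3]), 2.22), (0.88, array([620.9,  43.3]), array([41.3, 63.6]), 88.92)]
clip_near []
clip_far [(0.69, array([264., 157.]))]
wrist [(0.92, array([407.3, 135.7]), array([86. , 55.6]), 81.64), (0.79, array([603.6, 101.4]), array([149.9, 119.8]), 81.43)]
clip_near [(0.56, array([258., 221.])), (0.56, array([249.,  57.])), (0.33, array([427., 113.]))]
clip_far [(0.73, array([249.,  55.])), (0.3, array([432., 114.]))]
seat [0.6012667 0.0994616]
[0.61627353 0.02973307 0.32739075] [ 1.63860029e+02  7.33281693e-02 -9.92354967e+01]
[[329.58100239 199.35487992]]
[[330.58816676  85.2916781 ]]
[[184.1011827   86.62135038]]
[[197.28568592 199.16989695]]
```

View pics/w5.png

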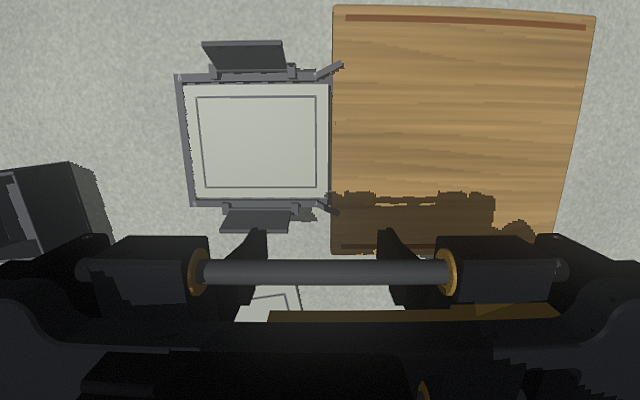

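The lid is home and square: its left edge lies against the end wall at about column 190. The far clip's free edge is at row 41 and the near clip's at row 232, both open. Now one fingertip goes outside the near clip.

Emit:
drive_tool:
  delta_pos:
    - [-3.9, -1.6, 0]
    - [-3.9, -1.6, 0]
    - [0, 0, 3]
    - [0, 0, 3]
    - [0, 0, 3]
    - [0, 0, 2.9]
    - [0, 0, 0]
    - [0, 0, 0]
  angular:
    - [0, 0, 0]
    - [0, 0, 0]
    - [0, 0, 0]
    - [0, 0, 0]
    - [0, 0, 0]
    - [0, 0, 0]
    - [0, 0, 0]
    - [0, 0, 0]
  gripper: [7, 7, 7, 7, 7, 7, 7, 7]

```text
time_s: 17.5
tool_pos: [0.4683, 0.085, 0.0262]
tool_rot: [-180.0, 0.0, -9.3]
force: [0.7, 0.8, -0.1]
grip_width: 0.0698
grasp_force: 0.0
```

Run:
```python
from h import *
go(.4681,.0803,.0295,-9)
```

```text
at [0.4683 0.085  0.0262] [-1.7998e+02  5.0000e-02 -9.2700e+00] F [ 0.7  0.8 -0.1] t 17.5
shift cm [ 0.06  0.47 -0.33] turn [-0.     0.001 -0.005]
```

Emit:
drive_tool:
  delta_pos:
    - [0.5, 0, 0]
    - [0.7, 0, 0]
    - [0.7, 0, 0]
    - [0.7, 0, 0]
    - [0.7, 0, 0]
    - [0.7, 0, 0]
    - [0.7, 0, 0]
    - [0.7, 0, 0]
    - [0.7, 0, 0]
    - [0.7, 0, 0]
    - [0.6, 0, 0]
    - [0.3, 0, 0]
    - [0, 0, 0]
  angular:
    - [0, 0, 0]
    - [0, 0, 0]
    - [0, 0, 0]
    - [0, 0, 0]
    - [0, 0, 0]
    - [0, 0, 0]
    - [0, 0, 0]
    - [0, 0, 0]
    - [0, 0, 0]
    - [0, 0, 0]
    - [0, 0, 0]
    - [0, 0, 0]
    - [0, 0, 0]
  gripper: [7, 7, 7, 7, 7, 7, 7, 7, 7, 7, 7, 7, 7]

```text
time_s: 18.8
tool_pos: [0.5451, 0.0722, 0.0261]
tool_rot: [-180.0, -0.1, -9.3]
force: [0.1, 0.7, 0.7]
grip_width: 0.0698
grasp_force: 0.1
```

Emit:
drive_tool:
  delta_pos:
    - [0, 0, 0.3]
    - [0, 0, 0.3]
    - [0, 0, 0.2]
    - [0, 0, 0.1]
    - [0, 0, 0]
  angular:
    - [0, 0, 0]
    - [0, 0, 0]
    - [0, 0, 0]
    - [0, 0, 0]
    - [0, 0, 0]
  gripper: [7, 7, 7, 7, 7]

```text
time_s: 19.3
tool_pos: [0.5441, 0.0722, 0.0168]
tool_rot: [180.0, 0.0, -9.3]
force: [0.1, -0.9, -0.5]
grip_width: 0.07
grasp_force: 0.1
```

Emit:
drive_tool:
  delta_pos:
    - [0, 0, 0.2]
    - [0, 0, 0.2]
    - [0, 0, 0.1]
    - [0, 0, 0]
  angular:
    - [0, 0, 0]
    - [0, 0, 0]
    - [0, 0, 0]
    - [0, 0, 0]
  gripper: [7, 7, 7, 7]

```text
time_s: 19.7
tool_pos: [0.5441, 0.0723, 0.0117]
tool_rot: [180.0, 0.0, -9.3]
force: [-0.3, 0.6, 0.2]
grip_width: 0.0701
grasp_force: 0.1
```

Emit:
drive_tool:
  delta_pos:
    - [0, 0, 0.1]
    - [0, 0, 0]
  angular:
    - [0, 0, 0]
    - [0, 0, 0]
  gripper: [7, 7]

```text
time_s: 19.9
tool_pos: [0.5441, 0.0723, 0.0108]
tool_rot: [180.0, 0.0, -9.3]
force: [-1.2, -0.3, -0.2]
grip_width: 0.07
grasp_force: 0.1
```

Emit:
drive_tool:
  delta_pos:
    - [0, 0, 0.1]
    - [0, 0, 0.1]
    - [0, 0, 0]
  angular:
    - [0, 0, 0]
    - [0, 0, 0]
    - [0, 0, 0]
  gripper: [7, 7, 7]

```text
time_s: 20.2
tool_pos: [0.5443, 0.0722, 0.0099]
tool_rot: [180.0, 0.0, -9.3]
force: [-2.9, -0.8, 8.9]
grip_width: 0.0697
grasp_force: 4.2
```

Emit:
drive_tool:
  delta_pos:
    - [0, 0, 0.1]
    - [0, 0, 0.1]
    - [0, 0, 0]
  angular:
    - [0, 0, 0]
    - [0, 0, 0]
    - [0, 0, 0]
  gripper: [7, 7, 7]

```text
time_s: 20.5
tool_pos: [0.5444, 0.0723, 0.0097]
tool_rot: [179.9, 0.0, -9.3]
force: [-8.1, -3.0, 21.3]
grip_width: 0.07
grasp_force: 11.0
```

The near clip is down: contact came at a tip height of about 32 mm, which is the clip's flat top. Now the far one.

Emit:
drive_tool:
  delta_pos:
    - [0, 0, -0.5]
    - [0, 0, -2.5]
    - [0, 0, -3]
    - [0, 0, -3]
    - [3.7, 0, 0]
    - [3.7, 0, 0]
    - [3.7, 0, 0]
    - [3.7, 0, 0]
    - [3.8, 0, 0]
    - [0, 0, 0]
    - [0, 0, 2]
    - [0, 0, 2.5]
    - [0, 0, 2.3]
    - [0, 0, 0]
    - [0, 0, 0]
  angular:
    - [0, 0, 0]
    - [0, 0, 0]
    - [0, 0, 0]
    - [0, 0, 0]
    - [0, 0, 0]
    - [0, 0, 0]
    - [0, 0, 0]
    - [0, 0, 0]
    - [0, 0, 0]
    - [0, 0, 0]
    - [0, 0, 0]
    - [0, 0, 0]
    - [0, 0, 0]
    - [0, 0, 0]
    - [0, 0, 0]
  gripper: [7, 7, 7, 7, 7, 7, 7, 7, 7, 7, 7, 7, 7, 7, 7]

```text
time_s: 22.0
tool_pos: [0.7272, 0.0424, 0.0289]
tool_rot: [180.0, 0.1, -9.3]
force: [-0.0, 0.3, 1.0]
grip_width: 0.0695
grasp_force: 0.0
```

Run:
```python
from h import *
# far push start in case frame x=130,y=42
go(.5906+.9877*.130+.1564*.042,.0225-.1564*.130+.9877*.042,.026,-9)
c=eyes.read_camera('side'); print(lidfit(c,0)[:2])
for t in('clip_near','clip_far'): print(t,[(round(d['p'],2),np.round(d['centre'])) for d in models.search_frame(c,t)])
```

```text
at [0.7272 0.0424 0.0289] [ 1.7999e+02  6.0000e-02 -9.2800e+00] F [-0.   0.3  1. ] t 22.0
shift cm [-0.18 -0.1   0.29] turn [ 0.     0.001 -0.005]
[(0.79, array([302.2, 202.5]), array([207.2, 171.5]), 1.03), (0.58, array([604.3,  98.4]), array([153.9, 124.8]), 81.35)]
clip_near [(0.65, array([272., 222.])), (0.61, array([302., 241.]))]
clip_far [(0.65, array([271., 221.])), (0.59, array([324., 212.])), (0.34, array([289., 232.]))]
```

Emit:
drive_tool:
  delta_pos:
    - [0, 0, 0.3]
    - [-0.5, 0, 0]
    - [-0.7, 0, 0]
    - [-0.7, 0, 0]
    - [-0.7, 0, 0]
    - [-0.7, 0, 0]
    - [-0.7, 0, 0]
    - [-0.7, 0, 0]
    - [-0.7, 0, 0]
    - [-0.7, 0, 0]
    - [-0.7, 0, 0]
    - [-0.6, 0, 0]
    - [-0.5, 0, 0]
    - [0, 0, 0]
  angular:
    - [0, 0, 0]
    - [0, 0, 0]
    - [0, 0, 0]
    - [0, 0, 0]
    - [0, 0, 0]
    - [0, 0, 0]
    - [0, 0, 0]
    - [0, 0, 0]
    - [0, 0, 0]
    - [0, 0, 0]
    - [0, 0, 0]
    - [0, 0, 0]
    - [0, 0, 0]
    - [0, 0, 0]
  gripper: [7, 7, 7, 7, 7, 7, 7, 7, 7, 7, 7, 7, 7, 7]

```text
time_s: 23.6
tool_pos: [0.6488, 0.0553, 0.0258]
tool_rot: [180.0, 0.1, -9.3]
force: [-0.0, 0.4, 0.7]
grip_width: 0.0699
grasp_force: 0.1
```

Emit:
drive_tool:
  delta_pos:
    - [0, 0, 0.3]
    - [0, 0, 0.3]
    - [0, 0, 0.3]
    - [0, 0, 0.3]
    - [0, 0, 0.2]
    - [0, 0, 0]
  angular:
    - [0, 0, 0]
    - [0, 0, 0]
    - [0, 0, 0]
    - [0, 0, 0]
    - [0, 0, 0]
    - [0, 0, 0]
  gripper: [7, 7, 7, 7, 7, 7]

```text
time_s: 24.2
tool_pos: [0.6496, 0.055, 0.0113]
tool_rot: [180.0, 0.0, -9.3]
force: [-0.7, -0.6, -0.0]
grip_width: 0.0704
grasp_force: 0.0
```

Emit:
drive_tool:
  delta_pos:
    - [0, 0, 0.1]
    - [0, 0, 0.1]
    - [0, 0, 0.1]
    - [0, 0, 0]
  angular:
    - [0, 0, 0]
    - [0, 0, 0]
    - [0, 0, 0]
    - [0, 0, 0]
  gripper: [7, 7, 7, 7]

```text
time_s: 24.6
tool_pos: [0.6499, 0.055, 0.01]
tool_rot: [180.0, -0.0, -9.3]
force: [-2.5, -0.7, 6.6]
grip_width: 0.0703
grasp_force: 3.2
```

Emit:
drive_tool:
  delta_pos:
    - [0, 0, 0.1]
    - [0, 0, 0.1]
    - [0, 0, 0]
  angular:
    - [0, 0, 0]
    - [0, 0, 0]
    - [0, 0, 0]
  gripper: [7, 7, 7]

```text
time_s: 24.9
tool_pos: [0.65, 0.055, 0.0099]
tool_rot: [179.9, -0.0, -9.3]
force: [-7.7, -2.7, 15.6]
grip_width: 0.0701
grasp_force: 8.0
```

Now lift straight up, back off, and check.

Emit:
drive_tool:
  delta_pos:
    - [0, 0, -0.3]
    - [0, 0, -1]
    - [0, 0, -3]
    - [0, 0, -4]
    - [-2, 2, -4]
    - [-4, 2, -2]
    - [-4, 0, 0]
    - [0, 0, 0]
    - [0, 0, 0]
  angular:
    - [0, 0, 0]
    - [0, 0, 0]
    - [0, 0, 0]
    - [0, 0, 0]
    - [0, 0, 0]
    - [0, 0, 0]
    - [0, 0, 0]
    - [0, 0, 0]
    - [0, 0, 0]
  gripper: [7, 7, 7, 7, 7, 7, 7, 7, 7]

```text
time_s: 25.8
tool_pos: [0.5446, 0.0314, 0.1506]
tool_rot: [179.9, -0.1, -9.3]
force: [0.5, 0.4, -0.3]
grip_width: 0.0697
grasp_force: 0.0
```

Run:
```python
from h import *
s=eyes.read_camera('side')['pixels']; w=eyes.read_camera('wrist')['pixels']
a=cv2.resize(s[190:265,240:340],(400,300),interpolation=cv2.INTER_CUBIC); b=cv2.resize(w[0:260,100:420],(400,325))[:300]
save('end.png',np.hstack([a,b]))
```

```text
(no output)
```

View pics/end.png

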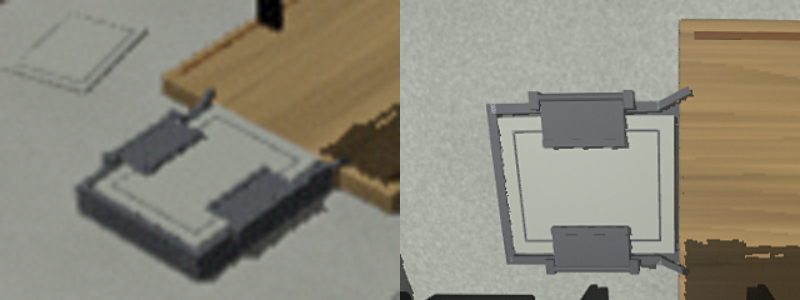

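Both clips lie flat on the lid, the lid is square against the end wall, and the robot is clear. I'm handing it in.

```bash
python3 -c "
from h import *
print(env.sign_off())"
```

```text
the job is handed in; nothing more can be done
None
```

I slid the middle-sized lid home in the case, folded both clips flat onto it, left the jar, plate and tub untouched, and handed the job in after about 26 s; the sign-off returned no verdict.

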